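# Fetch the boxed-in screw box and restore the tray row

## Task

The green box of screws is needed, but in the long plywood tray it is hemmed in by the timber offcut and the sanding block on either side of it. First lift those two out onto the black rubber mat, then fetch the screw box and stand it squarely in the small wooden cradle between its four corner pieces, and only then put the offcut and the sanding block back in the tray, each in the very spot and direction in which it lay at the start. Leave the other tools on the bench alone, and let go of everything.

Things in the scene. Friction and masses are not known exactly. Their poses are not given: they have to be found in the camera images.
- screw_box: the green card box of screws, 80 (its x) x 55 (its y) x 45 mm high, about 0.35 kg, standing at the middle of the row in the tray; origin: centre of its underside, z up. Grasp it across the 55 mm. At the start its neighbours stand only 1 to 15 mm from the two 55-mm-apart faces, so fingers do not fit there
- timber_offcut: a plain timber offcut, a square bar 38 (its x) x 90 (its y) x 38 mm high, lying in the tray at one end of the row (either end); origin: centre of its underside. Grasp it across the 38 mm. Its place must be noted at the start, as it must come back there
- sanding_block: a brown sanding block, low and wide: 62 (its x) x 100 (its y) x 29 mm high, its dark underside pad 64 x 102 x 3 mm; lying in the tray at the other end of the row; origin: centre of its underside. Grasp it across the 62 mm. Its place must be noted at the start, as it must come back there
- row_tray: a fixed long open plywood tray, outside 146 (its x) x 306 (its y) x 22 mm high, walls 8 mm, floor 8 mm above the bench; origin: centre of its underside. The row stands along its y axis, the pieces spaced about 84 mm; there are at least 27 mm between the sides of the offcut and sanding block and the long walls
- bench_mat: a fixed flat black rubber mat, 190 (its x) x 150 (its y) x 4 mm thick, on the bench to the left or right of the tray: the side area with room for offcut and sanding block side by side (for example 43 mm either way along its x, lying along its y); origin: centre of its underside
- cradle: a small fixed wooden cradle on the bench on the other side of the tray: base 116 (its x) x 91 (its y) x 6 mm, with four L-shaped corner pieces 6 mm thick that rise to 19 mm; the pocket between them is 96 (x) x 71 (y) mm, so that the screw box, its 80 mm along the cradle's x, has 8 mm to spare all round; the middle 52 mm of the long sides are open for fingers; the box stands on the base, 6 mm above the bench; origin: centre of its underside
- red_driver: bystander, not to be disturbed: a red and black screwdriver, 209 mm long, 28 mm high, lying loose on the bench behind the work
- bench_pencil: bystander, not to be disturbed: a red pencil, 174 mm long, 8 mm high, lying loose on the bench behind the tray

How it is judged:
By the outcome, as a careful person would: the job done as asked, in the order asked, and still so for the second after the job is handed in, with the robot touching nothing.
It also fails if it takes over 106 s, if anything falls off the work surface, if the arm or the gripper's body presses on something with over 40 N, if the wrist force passes 120 N, or if a joint passes its speed limit or range.

## Robot

A 7-joint arm with a two-finger parallel gripper is mounted at the origin on a cart in front of the work surface, level with it; the furniture and walls round the work are solid. World frame = base frame: x ahead of the robot, y to its left, z up, the work surface at z = 0. Lengths are in m, angles in rad, forces in N, time in s.
With the tool pointing down it reaches from about 0.425 to 0.925 m from the base axis. Payload 6.8 kg.
Tool frame: the origin (TCP) lies on the mounting face of the last link; the fingertips stand 173 mm ahead of it and the grasp point (between the pads) lies 155 mm ahead of it; z points along the fingers, y is the line along which they close (so a half turn about z gives the same grasp; the last joint's range is limited). The gripper opens to 85 mm and grips with 20 to 120 N. Pads are 22 mm wide; open, the fingers measure 114 mm over their backs; the gripper's body (76 mm by 85 mm) begins 54 mm behind the grasp point. The pads swing forward as they close: fully open they stand 13 mm farther back than shut.
Start: joints at [-1.368, 0.477, 0.022, 1.555, -0.011, 1.109, -0.083], TCP at [0.206, 0.643, 0.405] pointing down, gripper open.
Joint ranges: [-2.96, 2.96], [-0.34, 2.1], [-1.41, 1.46], [0.24, 2.44], [-1.37, 4.51], [0.17, 1.92], [-2.96, 2.96]. Speed limits (rad/s): [2.39, 2.39, 3.14, 3.14, 3.14, 3.14, 3.14].

## Interface

Orientations are given as a rotation vector (axis times angle).
In Python, from bench import r gives the robot as it stands.
- The arm moves only by the tool carry_out, never from a script. Its argument "moves" is a list of rows, each a list of 5 numbers: the shift along the tool's x, y, z in m, then the turn about the tool's z in rad, then the finger opening in m, from 0 to 0.0854. In form: [[dx, dy, dz, roll, claw], ...]. A call has exactly 8 rows; each row is the pose to reach, as a shift and turn from the pose commanded when the call began, along the tool's axes at that moment; what a row does not reach only later rows make up. A row lasts 1/10 s, in which the tool goes at most 50 mm and 8.59 degrees, less where a joint would pass 70% of its speed; a pose out of reach is approached as far as the arm can. A call with a gripper value outside its range is refused whole. The fingers move at their own pace and stop on an object; "force" is the grip in N (left out, the last holds). Time passes only in rows, so rows that repeat a pose let the fingers close, or fill a call up. It gives the time, the measured TCP pose, the force, the opening and the grip force at its end, in the units of the state.
- r.get_obs(): the state, without advancing time (a new reading comes with each control period).
- r.grab_frame(name): name is "side" or "top"; returns the picture (480x640x3 uint8, red, green, blue); there is no depth.
- r.calibration(name): a dict with "fx", "fy", "cx", "cy" (pixels), "k1" (the pictures are not rectified: a ray, as slopes to the right and down, at radius r is drawn at 1 + k1 r^2 times it, then the intrinsics apply), "rvec" (rotation vector, rad) and "tvec" (3), from world to camera coordinates, as OpenCV has them. Camera axes: x right, y down, z forward; pixel columns grow to the right and rows downward; lengths in m; the calibration is good to about 2 mm. A picture is of the moment at which its call begins. calibration takes no time and is no camera call.
- r.hand_in(): hands the job in; it is judged then, once.
The state is a dict: "clock": time; "joints": joint angles; "qvel": joint speeds; "tau": joint torques, N m; "tcp_pos": TCP position; "orientation": TCP orientation; "contact_force": force on the tool from outside, world axes, zero at the start; "moment": the same for the moment, N m; "grip_width": finger opening in m; "gripper_force": force on a finger pad.
Only numpy, scipy, OpenCV 4.12 (cv2) and the standard library are available. Lean on these libraries where they do the work, as an engineer would, in place of code of your own. Each camera call takes 0.05 s, during which the arm holds its last target. There are 200 camera calls.

## Working session

There is one attempt and no reset: what is moved stays moved. The work goes in short steps, Python scripts to look and compute and a tool call to move; the robot and the scene stay as the last step left them, time stands still between calls to the robot, and variables do not carry over. Pictures are saved under pics/ and viewed, at most 14 in all, crops included, and the job is handed in when it is done.

Besides the shell and the picture viewer there is one more tool, called after ">>>" as name(argument=value, ...) on one line, values as JSON. carry_out: Moves the arm, as the interface text tells. Its arguments: {"type":"object","properties":{"moves":{"type":"array","items":{"type":"array","items":{"type":"number"}}},"force":{"type":"number"}},"required":["moves"]}

```bash
mkdir -p pics; ls; python3 - <<'E'
from bench import r
import cv2
print(r.get_obs())
for n in("top","side"):
    f=r.grab_frame(n);cv2.imwrite(f"pics/{n}0.png",f[:,:,::-1]);c=r.calibration(n);print(n,c)
    import numpy as np;R=cv2.Rodrigues(np.array(c["rvec"],float))[0];print(-R.T@np.array(c["tvec"]))
E
```

```text
pics
{'clock': 0.0, 'joints': array([-1.3680856 ,  0.47776457,  0.02231844,  1.5564948 , -0.01150924,
        1.10932644, -0.08308567]), 'qvel': array([-2.91463547e-05, -8.52593449e-05,  1.49825176e-03,  1.65835995e-03,
       -1.55975334e-03,  1.23995443e-03, -7.78455900e-04]), 'tau': array([-5.16722284e-04, -5.96446073e+01,  1.60778783e+00, -2.81201559e+01,
        1.25035390e-02,  9.11889510e-03,  1.34228975e-07]), 'tcp_pos': array([0.2063255 , 0.64237742, 0.40373054]), 'orientation': array([-4.86153144e-01, -3.10357670e+00,  2.91805300e-03]), 'contact_force': array([0.83388118, 0.30775886, 0.02997019]), 'moment': array([-0.0177349 , -0.05444571,  0.04889943]), 'gripper_force': 0.0, 'grip_width': 0.08569637871561653}
top {'fx': 513.1249116135954, 'fy': 513.1249116135954, 'cx': 327.6918983037911, 'cy': 234.82257466800064, 'k1': -0.13084838335243348, 'rvec': array([ 2.11650633, -2.14405315,  0.21906877]), 'tvec': array([0.00783451, 0.61022421, 0.99028877])}
[0.41447202 0.01887518 1.08672144]
side {'fx': 581.5570233759948, 'fy': 581.5570233759948, 'cx': 317.3903614518621, 'cy': 235.41982502579953, 'k1': 0.03753851442342854, 'rvec': array([ 2.27532296, -0.33586698,  0.18344972]), 'tvec': array([-0.56525004,  0.13649763,  1.29862923])}
[ 0.25370744 -1.00570631  0.9740454 ]
```

View pics/top0.png

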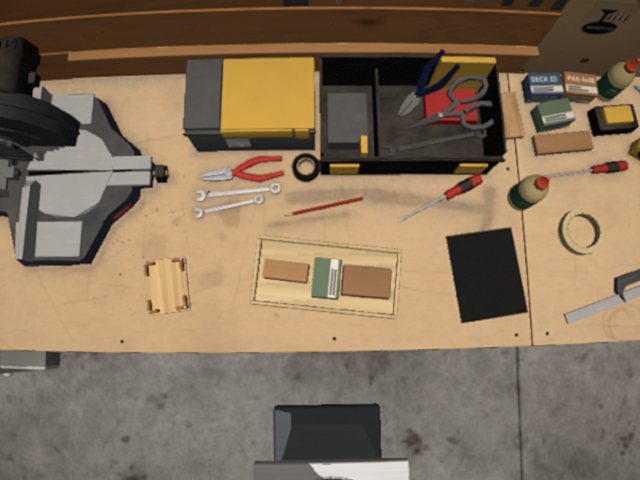

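View pics/side0.png

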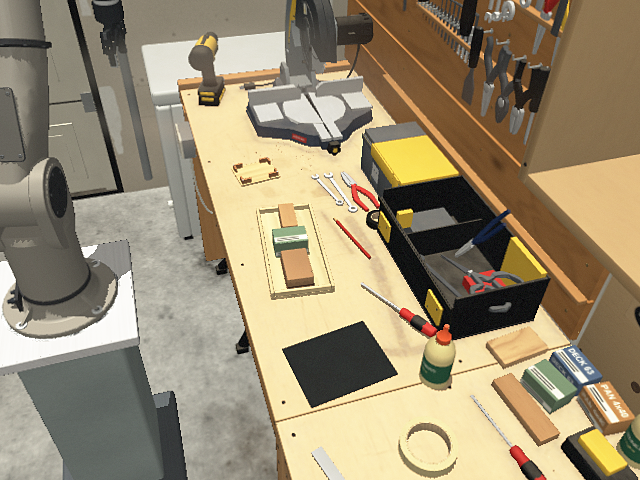

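The top view shows the offcut at (286,271), the screw box at (327,278), the sanding block at (367,281), the cradle at (167,287) on the left and the mat at (487,275) on the right. I'll measure these next.

```bash
cat > h.py <<'E'
from bench import r
import cv2, numpy as np
from scipy.optimize import minimize
D={"screw":(.08,.055,.045),"off":(.038,.09,.038),"sand":(.063,.101,.029),"tray":(.146,.306,.022),"mat":(.19,.15,.004),"cradle":(.116,.091,.006)}
def cam(n):
    c=r.calibration(n);K=np.array([[c["fx"],0,c["cx"]],[0,c["fy"],c["cy"]],[0,0,1.]])
    return K,np.array([c["k1"],0,0,0.]),np.array(c["rvec"],float),np.array(c["tvec"],float)
def proj(n,P):
    K,d,rv,tv=cam(n);return cv2.projectPoints(np.array(P,float).reshape(-1,1,3),rv,tv,K,d)[0].reshape(-1,2)
def ground(n,uv,z):
    K,d,rv,tv=cam(n);R=cv2.Rodrigues(rv)[0]
    p=cv2.undistortPoints(np.array(uv,float).reshape(-1,1,2),K,d).reshape(-1,2)
    v=np.c_[p,np.ones(len(p))]@R;C=-R.T@tv
    return C+v*((z-C[2])/v[:,2])[:,None]
def corners(k,x,y,a,z0,flat=False):
    sx,sy,sz=D[k];q=np.array([[i*sx/2,j*sy/2] for i,j in((1,1),(-1,1),(-1,-1),(1,-1))])
    c,s=np.cos(a),np.sin(a);q=q@np.array([[c,s],[-s,c]])+[x,y]
    return np.r_[np.c_[q,np.full(4,z0)],np.c_[q,np.full(4,z0+sz)]]
def render(n,k,p,z0,S,box):
    h=cv2.convexHull(proj(n,corners(k,*p,z0)).astype(np.float32)).reshape(-1,2)
    m=np.zeros(((box[3]-box[1])*S,(box[2]-box[0])*S),np.uint8)
    cv2.fillPoly(m,[np.round(((h+.5-box[:2])*S-.5)*16).astype(np.int32)],255,shift=4);return m/255.
def fit(n,k,mask,p0,z0,box,S=6):
    M=cv2.resize(mask[box[1]:box[3],box[0]:box[2]].astype(np.float32),None,fx=S,fy=S,interpolation=cv2.INTER_LINEAR)>.5
    f=lambda p:np.abs(render(n,k,p,z0,S,box)-M).sum()
    sim=np.array([p0]+[np.array(p0)+e for e in np.diag([.008,.008,.1])])
    o=minimize(f,p0,method="Nelder-Mead",options=dict(initial_simplex=sim,xatol=1e-5,fatol=.1))
    o=minimize(f,o.x,method="Nelder-Mead",options=dict(initial_simplex=o.x+np.r_[np.zeros((1,3)),np.diag([.003,-.003,.04])]))
    return o.x,o.fun/M.sum()
E
python3 - <<'E'
from h import *
f=cv2.imread("pics/top0.png");hsv=cv2.cvtColor(f,cv2.COLOR_BGR2HSV)
for u,v in[(286,271),(286,264),(367,275),(367,294),(320,278),(333,285),(270,290),(255,280),(487,275),(220,300),(150,268),(167,287)]:print((u,v),hsv[v,u],ground("top",[[u,v]],.03)[0,:2].round(3))
a=cv2.resize(f[225:330,240:410],None,fx=4.6,fy=4.6,interpolation=cv2.INTER_CUBIC)
cv2.imwrite("pics/c1.png",a)
a=cv2.resize(f[245:325,130:205],None,fx=7,fy=7,interpolation=cv2.INTER_CUBIC)
cv2.imwrite("pics/c2.png",a)
E
```

```text
(286, 271) [ 14 125 179] [0.54  0.087]
(286, 264) [ 14 125 177] [0.555 0.087]
(367, 275) [ 14 122 152] [ 0.53  -0.081]
(367, 294) [ 14 123 159] [ 0.491 -0.08 ]
(320, 278) [ 48  55 126] [0.525 0.017]
(333, 285) [ 18  33 155] [ 0.51 -0.01]
(270, 290) [ 20  93 225] [0.501 0.12 ]
(255, 280) [ 18  95 185] [0.522 0.151]
(487, 275) [ 0 16 31] [ 0.526 -0.335]
(220, 300) [ 16  97 205] [0.482 0.223]
(150, 268) [ 17 112 219] [0.549 0.373]
(167, 287) [ 17 111 216] [0.509 0.335]
```

View pics/c1.png

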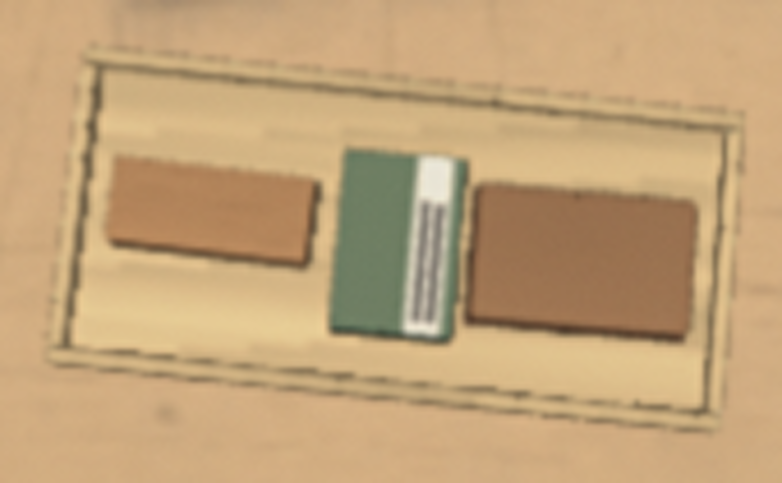

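View pics/c2.png

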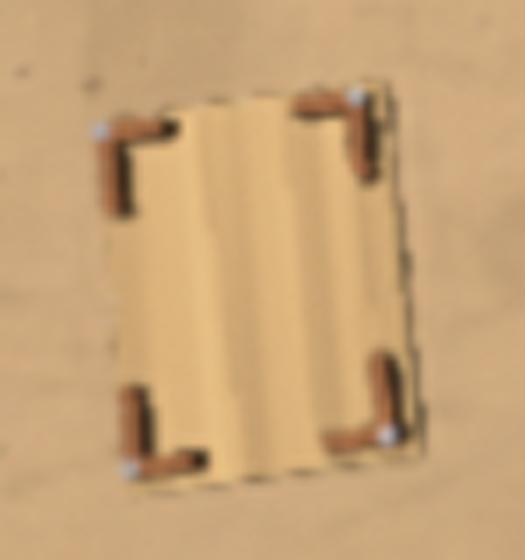

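The crops give clear corners for the three pieces, the tray rim and the four bright corner dots of the cradle. I'll use rigid fits to these corners and cross-check with silhouette fits.

```bash
python3 - <<'E'
from h import *
f=cv2.imread("pics/top0.png");hsv=cv2.cvtColor(f,cv2.COLOR_BGR2HSV).astype(int);H,S,V=hsv[...,0],hsv[...,1],hsv[...,2]
c1=lambda p:np.array(p)/4.6-.5+.5/4.6+[240,225]
c2=lambda p:np.array(p)/7-.5+.5/7+[130,245]
T={"off":(c1([(113,155),(318,180),(305,263),(108,240)]),.046),"sand":(c1([(478,183),(695,202),(685,330),(466,318)]),.037),
"screw":(c1([(345,150),(467,160),(450,337),(331,328)]),.053),"tray":(c1([(88,50),(742,117),(715,425),(50,360)]),.022),
"cradle":(c2([(100,130),(355,97),(388,433),(130,470)]),.019),"mat":(np.array([(446.5,237),(516,228.5),(525,313.5),(461,321.5)]),.004)}
for k,(p,z) in T.items():
    g=ground("top",p,z)[:,:2] # order TL,TR,BR,BL ; image up = +x, image left=+y
    e=[np.linalg.norm(g[i]-g[(i+1)%4]) for i in range(4)]
    d=(g[0]+g[1]-g[2]-g[3])/2; d2=(g[0]+g[3]-g[1]-g[2])/2
    print(k,"c",g.mean(0).round(4),"sides",np.round(e,3),"yaw(x)",round(np.arctan2(d[1],d[0]),3),"yaw(y)",round(np.arctan2(-d2[0],d2[1]),3))
bx=(250,240,400,315)
br=(S>108)&(V<195)&(H<17)|(V<90)
dk=(V<170)|(H>25)|(S<60)
inner=np.zeros(V.shape,bool);inner[252:305,261:394]=1
U=np.arange(640)[None,:]
g=ground("top",c1([(0,0)]),.05)
for k,p0,m in(("off",(.545,.087,-.1),br&(U<310)),("sand",(.52,-.081,-.1),br&(U>341)),("screw",(.527,.003,-.1),dk&(U>310)&(U<343)&~((U>341)&br))):
    mm=(m&inner).astype(np.uint8);mm=cv2.morphologyEx(mm,cv2.MORPH_OPEN,np.ones((3,3)))
    print(k,fit("top",k,mm,p0,.008,bx),mm.sum())
E
```

```text
off c [0.5402 0.0869] sides [0.092 0.037 0.088 0.038] yaw(x) -0.107 yaw(y) -0.13
sand c [ 0.5174 -0.0777] sides [0.098 0.058 0.098 0.061] yaw(x) -0.11 yaw(y) -0.086
screw c [0.5234 0.0041] sides [0.054 0.078 0.052 0.079] yaw(x) -0.101 yaw(y) -0.092
tray c [0.5296 0.0034] sides [0.302 0.141 0.3   0.142] yaw(x) -0.118 yaw(y) -0.113
cradle c [0.5148 0.3442] sides [0.079 0.102 0.079 0.103] yaw(x) 0.131 yaw(y) 0.129
mat c [ 0.5292 -0.3447] sides [0.159 0.187 0.143 0.183] yaw(x) 0.074 yaw(y) 0.1
off (array([ 0.54147329,  0.08761846, -0.14073622]), np.float64(0.06468827281010023)) 854
sand (array([ 0.51672424, -0.07818042, -0.10942972]), np.float64(0.07852454011144187)) 1456
screw (array([ 0.52404546,  0.00434631, -0.10713373]), np.float64(0.030178728391444476)) 1138
```

Measurements agree: sizes are right and the row spacing is about 83 mm. The first move starts toward the offcut.

>>> carry_out(moves=[[-0.03, -0.026, 0.006, 0.09, 0.055], [-0.06, -0.052, 0.012, 0.18, 0.055], [-0.09, -0.08, 0.02, 0.27, 0.055], [-0.12, -0.105, 0.025, 0.36, 0.055], [-0.15, -0.13, 0.03, 0.45, 0.055], [-0.18, -0.157, 0.04, 0.53, 0.055], [-0.21, -0.183, 0.045, 0.62, 0.055], [-0.24, -0.21, 0.05, 0.7, 0.055]])

```text
clock: 0.9
tcp_pos: [0.3712, 0.3678, 0.3542]
orientation: [-1.526, -2.746, 0.001]
contact_force: [0.4, 0.9, 0.0]
grip_width: 0.0549
gripper_force: 0.0
```

```bash
cat >> h.py <<'E'
def st():
    o=r.get_obs();R=cv2.Rodrigues(np.array(o["orientation"]))[0]
    return o,np.array(o["tcp_pos"]),R,np.arctan2(R[1,1],R[0,1])
def go(x,y,z,yaw,flip=True):
    o,p,R,w=st();d=R.T@(np.array([x,y,z])-p);ro=w-yaw;P=np.pi if flip else 2*np.pi
    ro=(ro+P/2)%P-P/2
    print("t",round(o["clock"],2),"p",p.round(4),"yaw",round(w,3),"tilt",R[:,2].round(3),"grip",round(o["grip_width"],4),"F",np.round(o["contact_force"],1),"j7",round(o["joints"][6],2))
    print("shift",d.round(4),"roll",round(ro,3))
E
python3 -c "
from h import *
go(.541,.0872,.30,-.13)"
```

```text
t 0.9 p [0.3712 0.3678 0.3542] yaw 0.557 tilt [-0. -0. -1.] grip 0.0549 F [0.4 0.9 0. ] j7 -0.26
shift [-0.3279 -0.004   0.0543] roll 0.687
```

>>> carry_out(moves=[[-0.047, 0, 0.008, 0.1, 0.055], [-0.094, -0.001, 0.016, 0.2, 0.055], [-0.141, -0.002, 0.024, 0.3, 0.055], [-0.188, -0.002, 0.032, 0.4, 0.055], [-0.235, -0.003, 0.04, 0.5, 0.055], [-0.28, -0.003, 0.045, 0.6, 0.055], [-0.328, -0.004, 0.054, 0.687, 0.055], [-0.328, -0.004, 0.054, 0.687, 0.055]])

```text
clock: 1.7
tcp_pos: [0.5434, 0.0824, 0.3001]
orientation: [2.368, 2.059, -0.003]
contact_force: [-0.9, 0.0, -1.1]
grip_width: 0.055
gripper_force: 0.0
```

```bash
python3 -c "
from h import *
go(.541,.0872,.187,-.13)
for n in('side','top'):
    f=r.grab_frame(n);cv2.imwrite('pics/'+n+'1.png',f[...,::-1])
f=cv2.imread('pics/side1.png')[180:320,220:360];g=cv2.imread('pics/top1.png')[225:330,240:410]
cv2.imwrite('pics/s1.png',cv2.resize(f,None,fx=4,fy=4,interpolation=cv2.INTER_CUBIC))"
```

```text
t 1.7 p [0.5434 0.0824 0.3001] yaw -0.139 tilt [ 0.001 -0.004 -1.   ] grip 0.055 F [-0.9  0.  -1.1] j7 -0.15
shift [ 0.0049 -0.0032  0.1131] roll -0.009
```

View pics/s1.png

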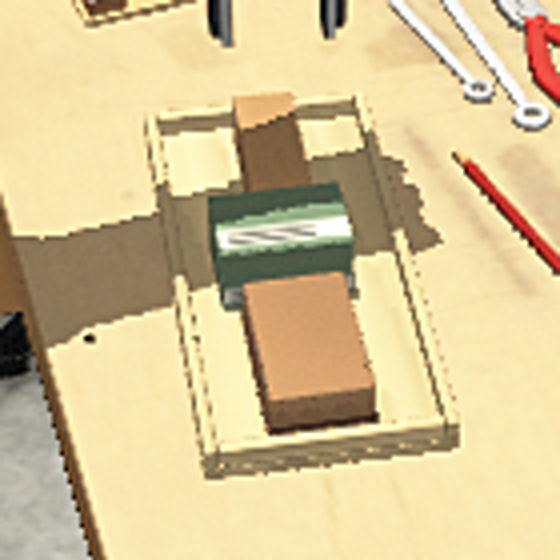

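The side crop shows the gripper above the tray, and the block, box and offcut still in place. The arm was still moving at readout, so I'll descend partway, let it settle, and cross-check the sanding block from the side.

>>> carry_out(moves=[[0, 0, 0.03, 0, 0.055], [0, 0, 0.06, 0, 0.055], [0, 0, 0.06, 0, 0.055], [0, 0, 0.06, 0, 0.055], [0, 0, 0.06, 0, 0.055], [0, 0, 0.06, 0, 0.055], [0, 0, 0.06, 0, 0.055], [0, 0, 0.06, 0, 0.055]])

```text
clock: 2.6
tcp_pos: [0.5417, 0.0894, 0.2414]
orientation: [2.358, 2.076, 0.002]
contact_force: [-0.1, 0.2, 0.5]
grip_width: 0.0551
gripper_force: 0.0
```

```bash
python3 -c "
from h import *
go(.541,.0872,.187,-.13)
c=lambda p:np.array(p)/4-.5+.125+[220,180]
for k,p,z in(('sand',[(245,285),(350,272),(377,385),(268,402)],.037),('tray',[(150,118),(365,98),(460,427),(205,460)],.022),('off',[(233,97),(293,94),(310,182),(248,190)],.046)):
    g=ground('side',c(p),z)[:,:2];print(k,g.mean(0).round(4),[round(np.linalg.norm(g[i]-g[(i+1)%4]),3) for i in range(4)],np.arctan2(*(g[1]+g[2]-g[0]-g[3])[::-1]).round(3),g[0].round(3),g[1].round(3))
"
```

```text
t 2.6 p [0.5417 0.0894 0.2414] yaw -0.127 tilt [ 0.001  0.001 -1.   ] grip 0.0551 F [-0.1  0.2  0.5] j7 -0.1
shift [-0.0023 -0.0005  0.0544] roll 0.003
sand [ 0.5182 -0.0775] [np.float64(0.063), np.float64(0.095), np.float64(0.063), np.float64(0.097)] -0.082 [ 0.493 -0.027] [ 0.556 -0.033]
tray [5.298e-01 5.000e-04] [np.float64(0.142), np.float64(0.302), np.float64(0.145), np.float64(0.305)] -0.116 [0.478 0.16 ] [0.619 0.142]
off [0.5402 0.0889] [np.float64(0.039), np.float64(0.088), np.float64(0.039), np.float64(0.092)] -0.136 [0.528 0.137] [0.566 0.13 ]
```

>>> carry_out(moves=[[-0.001, 0, 0.02, 0.003, 0.055], [-0.002, 0, 0.04, 0.003, 0.055], [-0.002, 0, 0.054, 0.003, 0.055], [-0.002, 0, 0.054, 0.003, 0.055], [-0.002, 0, 0.054, 0.003, 0.055], [-0.002, 0, 0.054, 0.003, 0.055], [-0.002, 0, 0.054, 0.003, 0.05], [-0.002, 0, 0.054, 0.003, 0.046]], force=40)

```text
clock: 3.4
tcp_pos: [0.5415, 0.0874, 0.1873]
orientation: [2.361, 2.072, 0.002]
contact_force: [1.0, 0.2, 0.7]
grip_width: 0.0459
gripper_force: 0.0
```

>>> carry_out(moves=[[0, 0, 0, 0, 0.043], [0, 0, 0, 0, 0.041], [0, 0, 0, 0, 0.039], [0, 0, 0, 0, 0.037], [0, 0, 0, 0, 0.03], [0, 0, 0, 0, 0.03], [0, 0, 0, 0, 0.03], [0, 0, 0, 0, 0.03]], force=40)

```text
clock: 4.2
tcp_pos: [0.5413, 0.0873, 0.1869]
orientation: [-2.361, -2.072, -0.0]
contact_force: [-0.7, -0.0, 4.5]
grip_width: 0.0374
gripper_force: 40.4
```

```bash
python3 -c "
from h import *
go(.5715,-.341,.29,.09)"
```

```text
t 4.2 p [0.5413 0.0873 0.1869] yaw -0.13 tilt [ 0.  0. -1.] grip 0.0374 F [-0.7 -0.   4.5] j7 -0.06
shift [-0.4208  0.0855 -0.1032] roll -0.22
```

>>> carry_out(moves=[[0, 0, -0.02, 0, 0.03], [0, 0, -0.05, 0, 0.03], [0, 0, -0.08, 0, 0.03], [-0.025, 0.005, -0.1, -0.01, 0.03], [-0.065, 0.013, -0.103, -0.03, 0.03], [-0.11, 0.022, -0.103, -0.06, 0.03], [-0.155, 0.032, -0.103, -0.08, 0.03], [-0.2, 0.041, -0.103, -0.1, 0.03]])

```text
clock: 5.0
tcp_pos: [0.5558, -0.1179, 0.2895]
orientation: [-2.253, -2.189, 0.0]
contact_force: [0.9, -0.3, 0.2]
grip_width: 0.0372
gripper_force: 40.3
```

```bash
python3 -c "
from h import *
go(.5715,-.341,.29,.09)"
```

```text
t 5.0 p [ 0.5558 -0.1179  0.2895] yaw -0.029 tilt [-0.  0. -1.] grip 0.0372 F [ 0.9 -0.3  0.2] j7 0.33
shift [-0.2226  0.022  -0.0005] roll -0.119
```

>>> carry_out(moves=[[-0.045, 0.004, 0, -0.02, 0.03], [-0.09, 0.009, 0, -0.05, 0.03], [-0.135, 0.013, 0, -0.08, 0.03], [-0.175, 0.017, 0, -0.1, 0.03], [-0.205, 0.02, 0.01, -0.12, 0.03], [-0.222, 0.022, 0.025, -0.12, 0.03], [-0.222, 0.022, 0.05, -0.12, 0.03], [-0.222, 0.022, 0.075, -0.12, 0.03]])

```text
clock: 5.8
tcp_pos: [0.5709, -0.3399, 0.2135]
orientation: [2.121, 2.317, -0.001]
contact_force: [-0.1, 0.2, -1.5]
grip_width: 0.0377
gripper_force: 40.3
```

```bash
python3 -c "
from h import *
go(.5715,-.341,.1835,.09)"
```

```text
t 5.8 p [ 0.5709 -0.3399  0.2135] yaw 0.088 tilt [ 0. -0. -1.] grip 0.0377 F [-0.1  0.2 -1.5] j7 0.82
shift [-0.0011  0.0005  0.03  ] roll -0.002
```

>>> carry_out(moves=[[0, 0, 0.012, 0, 0.03], [0, 0, 0.022, 0, 0.03], [0, 0, 0.028, 0, 0.03], [0, 0, 0.03, 0, 0.03], [0, 0, 0.03, 0, 0.03], [0, 0, 0.03, 0, 0.042], [0, 0, 0.03, 0, 0.05], [0, 0, 0.03, 0, 0.055]])

```text
clock: 6.6
tcp_pos: [0.5716, -0.339, 0.1853]
orientation: [2.119, 2.318, 0.001]
contact_force: [0.2, -0.1, -0.1]
grip_width: 0.0549
gripper_force: 0.0
```

```bash
python3 -c "
from h import *
go(.5715,-.341,.1835,.09)
go(.5173,-.078,.29,-.096)"
```

```text
t 6.6 p [ 0.5716 -0.339   0.1853] yaw 0.09 tilt [ 0.001 -0.    -1.   ] grip 0.0549 F [ 0.2 -0.1 -0.1] j7 0.83
shift [-0.002  -0.0002  0.0018] roll -0.0
t 6.6 p [ 0.5716 -0.339   0.1853] yaw 0.09 tilt [ 0.001 -0.    -1.   ] grip 0.0549 F [ 0.2 -0.1 -0.1] j7 0.83
shift [ 0.2647 -0.0305 -0.1048] roll 0.186
```

>>> carry_out(moves=[[0, 0, -0.03, 0, 0.055], [0, 0, -0.07, 0, 0.055], [0.03, -0.003, -0.1, 0.02, 0.06], [0.075, -0.009, -0.105, 0.05, 0.075], [0.12, -0.014, -0.105, 0.085, 0.075], [0.165, -0.019, -0.105, 0.12, 0.075], [0.21, -0.024, -0.105, 0.15, 0.075], [0.245, -0.028, -0.105, 0.18, 0.075]])

```text
clock: 7.4
tcp_pos: [0.5208, -0.0947, 0.29]
orientation: [-2.318, -2.119, -0.002]
contact_force: [0.6, -0.3, -1.1]
grip_width: 0.0754
gripper_force: 0.0
```

>>> carry_out(moves=[[0.015, -0.002, 0, 0.006, 0.075], [0.02, -0.002, 0.01, 0.006, 0.075], [0.02, -0.002, 0.03, 0.006, 0.075], [0.02, -0.002, 0.05, 0.006, 0.075], [0.02, -0.002, 0.055, 0.006, 0.075], [0.02, -0.002, 0.055, 0.006, 0.075], [0.02, -0.002, 0.055, 0.006, 0.075], [0.02, -0.002, 0.055, 0.006, 0.075]])

```text
clock: 8.2
tcp_pos: [0.5217, -0.0778, 0.2355]
orientation: [2.325, 2.111, 0.002]
contact_force: [-0.2, 0.7, 0.6]
grip_width: 0.0749
gripper_force: 0.0
```

```bash
python3 -c "
from h import *
go(.5173,-.078,.182,-.096)
f=r.grab_frame('side');cv2.imwrite('pics/side2.png',f[...,::-1])
cv2.imwrite('pics/s2.png',cv2.resize(f[180:420,210:410,::-1],None,fx=2.5,fy=2.5,interpolation=cv2.INTER_CUBIC))"
```

```text
t 8.2 p [ 0.5217 -0.0778  0.2355] yaw -0.097 tilt [ 0.002 -0.    -1.   ] grip 0.0749 F [-0.2  0.7  0.6] j7 0.25
shift [-0.0007 -0.0044  0.0535] roll -0.001
```

View pics/s2.png

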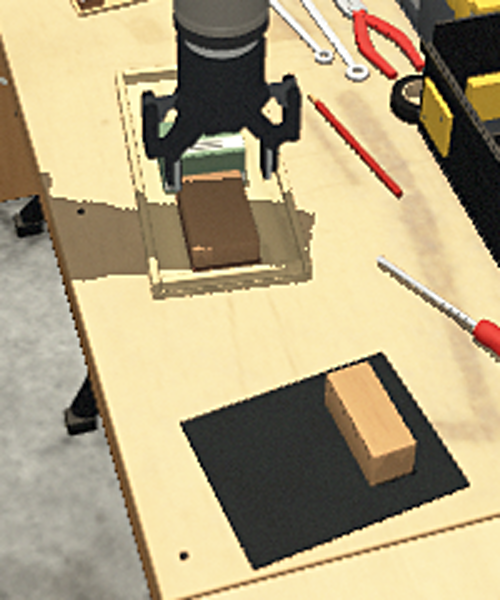

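The view shows the offcut lying inside the mat at about (370,425), and the fingers straddling the sanding block. I'll correct the 4 mm sideways offset, descend and grip.

>>> carry_out(moves=[[-0.001, -0.0044, 0.005, 0, 0.075], [-0.001, -0.0044, 0.02, 0, 0.075], [-0.001, -0.0044, 0.04, 0, 0.075], [-0.001, -0.0044, 0.0535, 0, 0.075], [-0.001, -0.0044, 0.0535, 0, 0.075], [-0.001, -0.0044, 0.0535, 0, 0.075], [-0.001, -0.0044, 0.0535, 0, 0.07], [-0.001, -0.0044, 0.0535, 0, 0.067]], force=40)

```text
clock: 9.05
tcp_pos: [0.5171, -0.0779, 0.1819]
orientation: [2.325, 2.112, 0.002]
contact_force: [-0.9, -0.1, -0.2]
grip_width: 0.0671
gripper_force: 0.0
```

>>> carry_out(moves=[[0, 0, 0, 0, 0.066], [0, 0, 0, 0, 0.064], [0, 0, 0, 0, 0.062], [0, 0, 0, 0, 0.058], [0, 0, 0, 0, 0.054], [0, 0, 0, 0, 0.054], [0, 0, 0, 0, 0.054], [0, 0, 0, 0, 0.054]])

```text
clock: 9.85
tcp_pos: [0.517, -0.0779, 0.1817]
orientation: [2.325, 2.112, 0.001]
contact_force: [-0.4, 0.5, 4.6]
grip_width: 0.0617
gripper_force: 43.7
```

```bash
python3 -c "
from h import *
go(.4865,-.349,.285,.09)"
```

```text
t 9.85 p [ 0.517  -0.0779  0.1817] yaw -0.096 tilt [ 0.001  0.    -1.   ] grip 0.0617 F [-0.4  0.5  4.6] j7 0.31
shift [-0.2728 -0.0043 -0.1034] roll -0.186
```

>>> carry_out(moves=[[0, 0, -0.02, 0, 0.054], [0, 0, -0.05, 0, 0.054], [0, 0, -0.08, 0, 0.054], [-0.025, 0, -0.1, -0.01, 0.054], [-0.065, -0.001, -0.103, -0.04, 0.054], [-0.11, -0.002, -0.103, -0.08, 0.054], [-0.155, -0.002, -0.103, -0.12, 0.054], [-0.2, -0.003, -0.103, -0.15, 0.054]])

```text
clock: 10.65
tcp_pos: [0.4942, -0.2781, 0.2842]
orientation: [-2.158, -2.283, -0.0]
contact_force: [0.9, -0.2, -0.7]
grip_width: 0.0612
gripper_force: 44.0
```

>>> carry_out(moves=[[-0.03, 0, 0, -0.02, 0.054], [-0.055, -0.001, 0, -0.036, 0.054], [-0.07, -0.001, 0, -0.036, 0.054], [-0.073, -0.001, 0.01, -0.036, 0.054], [-0.073, -0.001, 0.03, -0.036, 0.054], [-0.073, -0.001, 0.055, -0.036, 0.054], [-0.073, -0.001, 0.075, -0.036, 0.054], [-0.073, -0.001, 0.075, -0.036, 0.054]])

```text
clock: 11.45
tcp_pos: [0.4969, -0.3467, 0.2057]
orientation: [-2.112, -2.316, 0.001]
contact_force: [-0.4, 0.3, -0.8]
grip_width: 0.0612
gripper_force: 44.0
```

```bash
python3 -c "
from h import *
go(.4865,-.349,.1785,.09)"
```

```text
t 11.45 p [ 0.4969 -0.3467  0.2057] yaw 0.092 tilt [-0.006  0.004 -1.   ] grip 0.0612 F [-0.4  0.3 -0.8] j7 0.91
shift [-0.0015 -0.0104  0.0273] roll 0.002
```

>>> carry_out(moves=[[-0.001, -0.005, 0.005, 0, 0.054], [-0.002, -0.0104, 0.012, 0, 0.054], [-0.002, -0.0104, 0.02, 0, 0.054], [-0.002, -0.0104, 0.025, 0, 0.054], [-0.002, -0.0104, 0.0275, 0, 0.054], [-0.002, -0.0104, 0.0275, 0, 0.054], [-0.002, -0.0104, 0.0275, 0, 0.054], [-0.002, -0.0104, 0.0275, 0, 0.065]])

```text
clock: 12.25
tcp_pos: [0.4876, -0.3526, 0.182]
orientation: [2.119, 2.319, 0.0]
contact_force: [0.6, -0.1, 0.5]
grip_width: 0.0648
gripper_force: 0.0
```

>>> carry_out(moves=[[0, 0, 0, 0, 0.07], [0, 0, 0, 0, 0.075], [0, 0, -0.01, 0, 0.075], [0, 0, -0.03, 0, 0.075], [0, 0, -0.06, 0, 0.075], [0, 0, -0.09, 0, 0.075], [0, 0, -0.11, 0, 0.075], [0, 0, -0.11, 0, 0.075]])

```text
clock: 13.05
tcp_pos: [0.4881, -0.3535, 0.2955]
orientation: [2.116, 2.314, 0.003]
contact_force: [0.5, -0.9, 0.5]
grip_width: 0.075
gripper_force: 0.0
```

```bash
python3 -c "
from h import *
go(.5237,.0042,.29,1.467,False)
go(.5237,.0042,.29,1.467-np.pi,False)"
```

```text
t 13.05 p [ 0.4881 -0.3535  0.2955] yaw 0.09 tilt [ 0.006 -0.003 -1.   ] grip 0.075 F [ 0.5 -0.9  0.5] j7 0.87
shift [0.3531 0.0674 0.0046] roll -1.377
t 13.05 p [ 0.4881 -0.3535  0.2955] yaw 0.09 tilt [ 0.006 -0.003 -1.   ] grip 0.075 F [ 0.5 -0.9  0.5] j7 0.87
shift [0.3531 0.0674 0.0046] roll 1.764
```

>>> carry_out(moves=[[0.03, 0.006, 0, -0.12, 0.08], [0.065, 0.012, 0, -0.25, 0.08], [0.1, 0.019, 0, -0.38, 0.08], [0.135, 0.026, 0, -0.51, 0.08], [0.17, 0.033, 0, -0.64, 0.08], [0.205, 0.04, 0, -0.77, 0.08], [0.24, 0.046, 0, -0.9, 0.08], [0.27, 0.052, 0, -1.03, 0.08]])

```text
clock: 13.85
tcp_pos: [0.5145, -0.0769, 0.2913]
orientation: [-0.692, -3.063, -0.0]
contact_force: [0.5, 0.1, 0.1]
grip_width: 0.0797
gripper_force: 0.0
```

```bash
python3 -c "
from h import *
go(.5237,.0042,.28,1.467,False)"
```

```text
t 13.85 p [ 0.5145 -0.0769  0.2913] yaw 1.126 tilt [-0.001  0.    -1.   ] grip 0.0797 F [0.5 0.1 0.1] j7 1.24
shift [0.0265 0.0772 0.0114] roll -0.341
```

>>> carry_out(moves=[[0.01, 0.027, 0, -0.12, 0.08], [0.018, 0.054, 0.005, -0.24, 0.08], [0.0265, 0.077, 0.011, -0.34, 0.08], [0.0265, 0.077, 0.03, -0.34, 0.08], [0.0265, 0.077, 0.04, -0.34, 0.08], [0.0265, 0.077, 0.04, -0.34, 0.08], [0.0265, 0.077, 0.04, -0.34, 0.08], [0.0265, 0.077, 0.04, -0.34, 0.08]])

```text
clock: 14.65
tcp_pos: [0.5248, 0.0013, 0.2522]
orientation: [0.176, 3.136, -0.0]
contact_force: [0.1, -0.6, -0.3]
grip_width: 0.0802
gripper_force: 0.0
```

```bash
python3 -c "
from h import *
go(.5237,.0042,.187,1.467,False)
f=r.grab_frame('side');cv2.imwrite('pics/side3.png',f[...,::-1])
cv2.imwrite('pics/s3.png',cv2.resize(f[180:420,210:410,::-1],None,fx=2.5,fy=2.5,interpolation=cv2.INTER_CUBIC))"
```

```text
t 14.65 p [0.5248 0.0013 0.2522] yaw 1.459 tilt [ 0.001 -0.    -1.   ] grip 0.0802 F [ 0.1 -0.6 -0.3] j7 1.37
shift [0.0015 0.0028 0.0652] roll -0.008
```

View pics/s3.png

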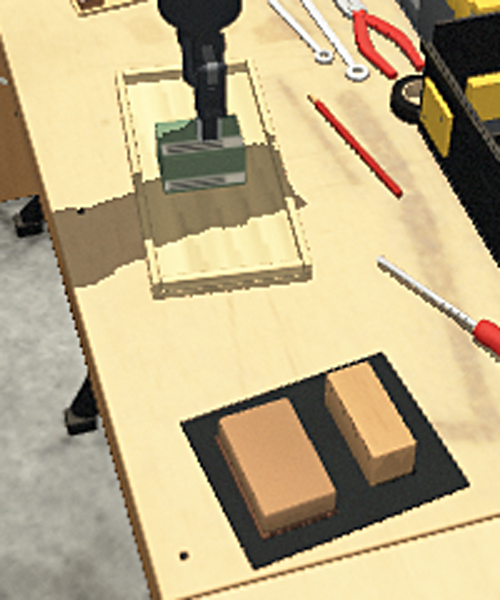

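Both pieces lie side by side fully on the mat, and the gripper straddles the screw box. Next I descend and grip it.

>>> carry_out(moves=[[0.001, 0.0028, 0.015, -0.008, 0.08], [0.001, 0.0028, 0.035, -0.008, 0.08], [0.001, 0.0028, 0.055, -0.008, 0.08], [0.001, 0.0028, 0.065, -0.008, 0.08], [0.001, 0.0028, 0.065, -0.008, 0.08], [0.001, 0.0028, 0.065, -0.008, 0.08], [0.001, 0.0028, 0.065, -0.008, 0.07], [0.001, 0.0028, 0.065, -0.008, 0.062]], force=35)

```text
clock: 15.5
tcp_pos: [0.5243, 0.0048, 0.1876]
orientation: [0.161, 3.136, 0.0]
contact_force: [-0.2, 0.2, 0.3]
grip_width: 0.0619
gripper_force: 0.0
```

>>> carry_out(moves=[[0, 0, 0, 0, 0.059], [0, 0, 0, 0, 0.057], [0, 0, 0, 0, 0.055], [0, 0, 0, 0, 0.05], [0, 0, 0, 0, 0.047], [0, 0, 0, 0, 0.047], [0, 0, 0, 0, 0.047], [0, 0, 0, 0, 0.047]])

```text
clock: 16.3
tcp_pos: [0.5241, 0.0051, 0.1871]
orientation: [0.161, 3.137, 0.001]
contact_force: [-1.6, 1.0, 5.3]
grip_width: 0.0545
gripper_force: 37.7
```

```bash
python3 -c "
from h import *
go(.5148,.3442,.29,1.701,False)"
```

```text
t 16.3 p [0.5241 0.0051 0.1871] yaw 1.468 tilt [ 0.001  0.    -1.   ] grip 0.0545 F [-1.6  1.   5.3] j7 1.38
shift [ 0.0439  0.3364 -0.1028] roll -0.233
```

>>> carry_out(moves=[[0, 0, -0.02, 0, 0.047], [0, 0, -0.05, 0, 0.047], [0.002, 0.01, -0.085, -0.01, 0.047], [0.006, 0.045, -0.103, -0.03, 0.047], [0.012, 0.09, -0.103, -0.06, 0.047], [0.018, 0.135, -0.103, -0.09, 0.047], [0.024, 0.18, -0.103, -0.12, 0.047], [0.03, 0.225, -0.103, -0.15, 0.047]])

```text
clock: 17.1
tcp_pos: [0.5164, 0.2329, 0.289]
orientation: [0.075, -3.139, 0.002]
contact_force: [0.9, -1.3, -4.1]
grip_width: 0.0546
gripper_force: 39.2
```

```bash
python3 -c "
from h import *
go(.5148,.3442,.29,1.701,False)
f=cv2.imread('pics/side3.png')[140:200,220:295]
cv2.imwrite('pics/s4.png',cv2.resize(f,None,fx=8,fy=8,interpolation=cv2.INTER_CUBIC))"
```

```text
t 17.1 p [0.5164 0.2329 0.289 ] yaw 1.619 tilt [-0.001 -0.001 -1.   ] grip 0.0546 F [ 0.9 -1.3 -4.1] j7 1.07
shift [-0.0037  0.1112 -0.0012] roll -0.082
```

View pics/s4.png

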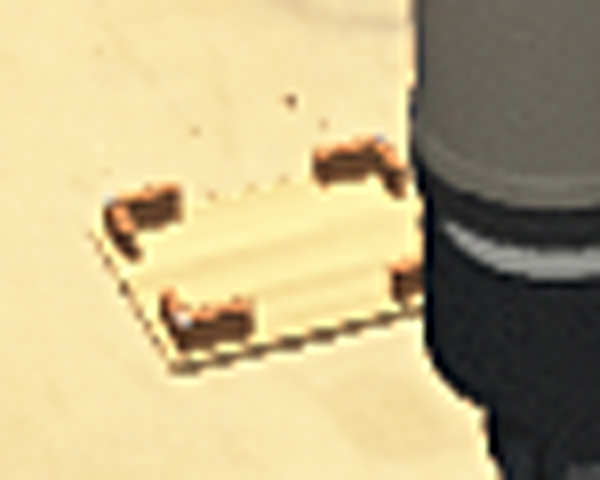

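The side crop shows the cradle's screw dots at crop (182,320) and (378,142), so the diagonal midpoint is near side pixel (254.6,168.4). I'll check this while moving over.

>>> carry_out(moves=[[-0.001, 0.04, 0, -0.03, 0.047], [-0.002, 0.075, 0, -0.05, 0.047], [-0.003, 0.1, 0, -0.07, 0.047], [-0.004, 0.111, 0, -0.082, 0.047], [-0.004, 0.111, 0.02, -0.082, 0.047], [-0.004, 0.111, 0.04, -0.082, 0.047], [-0.004, 0.111, 0.05, -0.082, 0.047], [-0.004, 0.111, 0.05, -0.082, 0.047]])

```text
clock: 17.9
tcp_pos: [0.5155, 0.3411, 0.2377]
orientation: [0.201, -3.132, 0.005]
contact_force: [0.1, -0.9, -4.2]
grip_width: 0.0549
gripper_force: 39.0
```

```bash
python3 -c "
from h import *
print(ground('side',[[254.6,168.4]],.019))
go(.5148,.3442,.19,1.701,False)
for n in('side','top'): cv2.imwrite('pics/'+n+'5.png',r.grab_frame(n)[...,::-1])
f=cv2.imread('pics/top5.png')[225:345,110:230];g=cv2.imread('pics/side5.png')[110:210,200:320]
cv2.imwrite('pics/s5.png',np.vstack([cv2.resize(g,(600,500),interpolation=cv2.INTER_CUBIC)]))"
```

```text
[[0.51320366 0.34544989 0.019     ]]
t 17.9 p [0.5155 0.3411 0.2377] yaw 1.699 tilt [-0.003 -0.003 -1.   ] grip 0.0549 F [ 0.1 -0.9 -4.2] j7 0.98
shift [0.0001 0.0033 0.0477] roll -0.002
```

View pics/s5.png

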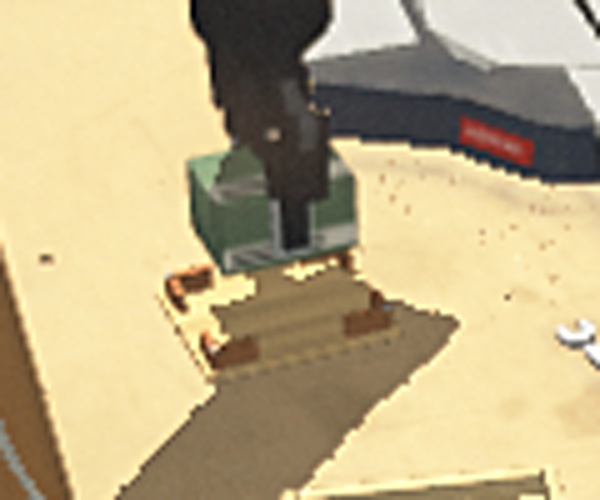

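The side camera puts the cradle centre at (.513,.345), consistent with the top view, and the box hangs square above it. Next I lower it into the pocket.

>>> carry_out(moves=[[0.001, 0.0035, 0.01, -0.002, 0.047], [0.001, 0.0035, 0.01, -0.002, 0.047], [0.001, 0.0035, 0.02, -0.002, 0.047], [0.001, 0.0035, 0.03, -0.002, 0.047], [0.001, 0.0035, 0.04, -0.002, 0.047], [0.001, 0.0035, 0.047, -0.002, 0.047], [0.001, 0.0035, 0.05, -0.002, 0.047], [0.001, 0.0035, 0.05, -0.002, 0.047]])

```text
clock: 18.8
tcp_pos: [0.5143, 0.346, 0.189]
orientation: [0.206, -3.134, 0.001]
contact_force: [-0.4, -0.1, -3.8]
grip_width: 0.0544
gripper_force: 39.1
```

```bash
python3 -c "
from h import *
go(.514,.3448,.185,1.701,False)"
```

```text
t 18.8 p [0.5143 0.346  0.189 ] yaw 1.702 tilt [-0.001 -0.001 -1.   ] grip 0.0544 F [-0.4 -0.1 -3.8] j7 0.97
shift [ 0.0005 -0.0011  0.004 ] roll 0.001
```

>>> carry_out(moves=[[0, -0.001, 0.002, 0, 0.047], [0, -0.001, 0.004, 0, 0.047], [0, -0.001, 0.004, 0, 0.047], [0, -0.001, 0.004, 0, 0.047], [0, -0.001, 0.004, 0, 0.057], [0, -0.001, 0.004, 0, 0.065], [0, -0.001, 0.004, 0, 0.072], [0, -0.001, 0.004, 0, 0.075]])

```text
clock: 19.6
tcp_pos: [0.5148, 0.3453, 0.186]
orientation: [-0.206, 3.134, 0.001]
contact_force: [0.8, -0.2, 0.5]
grip_width: 0.0751
gripper_force: 0.0
```

>>> carry_out(moves=[[0, 0, 0, 0, 0.075], [0, 0, -0.01, 0, 0.075], [0, 0, -0.03, 0, 0.075], [0, 0, -0.06, 0, 0.075], [0, 0, -0.09, 0, 0.075], [0, 0, -0.11, 0, 0.075], [0, 0, -0.11, 0, 0.075], [0, 0, -0.11, 0, 0.075]])

```text
clock: 20.4
tcp_pos: [0.5146, 0.3451, 0.2964]
orientation: [-0.206, 3.134, 0.001]
contact_force: [-0.6, 0.3, -0.1]
grip_width: 0.0748
gripper_force: 0.0
```

```bash
python3 -c "
from h import *
go(.4876,-.3526,.29,.09,False)
go(.4876,-.3526,.29,.09,True)"
```

```text
t 20.4 p [0.5146 0.3451 0.2964] yaw 1.702 tilt [ 0.001  0.001 -1.   ] grip 0.0748 F [-0.6  0.3 -0.1] j7 0.98
shift [ 0.118  -0.6882  0.0059] roll 1.612
t 20.4 p [0.5146 0.3451 0.2964] yaw 1.702 tilt [ 0.001  0.001 -1.   ] grip 0.0748 F [-0.6  0.3 -0.1] j7 0.98
shift [ 0.118  -0.6882  0.0059] roll -1.53
```

>>> carry_out(moves=[[0.004, -0.03, 0, 0.08, 0.075], [0.011, -0.07, 0, 0.18, 0.075], [0.019, -0.115, 0, 0.28, 0.075], [0.026, -0.16, 0, 0.38, 0.075], [0.034, -0.205, 0, 0.48, 0.075], [0.042, -0.25, 0, 0.58, 0.075], [0.05, -0.295, 0, 0.68, 0.075], [0.058, -0.34, 0, 0.78, 0.075]])

```text
clock: 21.2
tcp_pos: [0.5006, -0.0013, 0.2948]
orientation: [-1.007, -2.974, 0.002]
contact_force: [1.2, -0.1, -0.1]
grip_width: 0.0752
gripper_force: 0.0
```

```bash
python3 - <<'E'
from h import *
go(.4876,-.3526,.29,.09,False)
for n in('side','top'): cv2.imwrite('pics/'+n+'6.png',r.grab_frame(n)[...,::-1])
f=cv2.imread('pics/top6.png');g=cv2.imread('pics/side6.png')
R=lambda a:cv2.resize(a,(400,400),interpolation=cv2.INTER_CUBIC)
cv2.imwrite('pics/s6.png',np.hstack([R(f[245:325,130:210]),R(f[225:335,437:547])]))
E
```

```text
t 21.2 p [ 0.5006 -0.0013  0.2948] yaw 0.918 tilt [-0.002 -0.    -1.   ] grip 0.0752 F [ 1.2 -0.1 -0.1] j7 0.89
shift [-0.203  -0.287   0.0049] roll 0.828
```

View pics/s6.png

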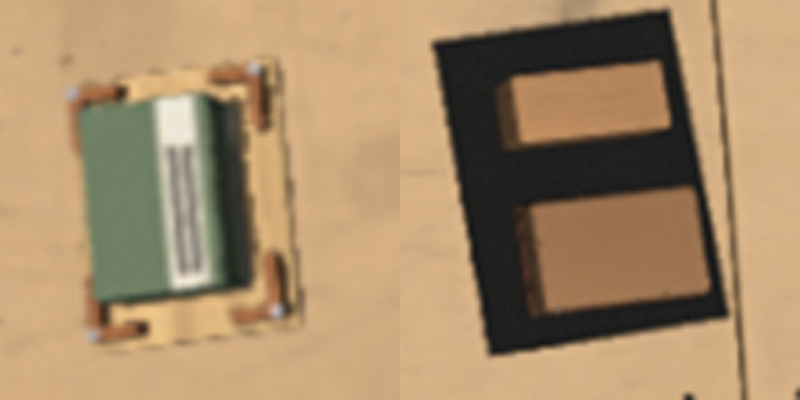

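The box stands in the pocket (its lean in the picture is parallax). Both mat pieces look square on the mat, and I'll fit their poses while continuing.

>>> carry_out(moves=[[-0.024, -0.034, 0, 0.11, 0.075], [-0.052, -0.074, 0, 0.22, 0.075], [-0.08, -0.114, 0, 0.33, 0.075], [-0.108, -0.153, 0, 0.44, 0.075], [-0.136, -0.192, 0, 0.55, 0.075], [-0.163, -0.23, 0.005, 0.66, 0.075], [-0.185, -0.263, 0.005, 0.75, 0.075], [-0.203, -0.287, 0.005, 0.828, 0.075]])

```text
clock: 22.1
tcp_pos: [0.4888, -0.3532, 0.2895]
orientation: [-2.12, -2.317, 0.003]
contact_force: [0.3, -0.2, -0.0]
grip_width: 0.0751
gripper_force: 0.0
```

>>> carry_out(moves=[[0, 0, 0, 0, 0.075], [0, 0, 0.02, 0, 0.075], [0, 0, 0.04, 0, 0.075], [0, 0, 0.05, 0, 0.075], [0, 0, 0.05, 0, 0.075], [0, 0, 0.05, 0, 0.075], [0, 0, 0.05, 0, 0.075], [0, 0, 0.05, 0, 0.075]])

```text
clock: 22.9
tcp_pos: [0.4902, -0.351, 0.2416]
orientation: [2.113, 2.322, 0.001]
contact_force: [-0.2, -0.9, 0.4]
grip_width: 0.0749
gripper_force: 0.0
```

```bash
python3 - <<'E'
from h import *
go(.4876,-.3528,.1785,.09,False)
f=cv2.imread("pics/top6.png");V=cv2.cvtColor(f,cv2.COLOR_BGR2HSV)[...,2]
poly=ground and proj("top",corners("mat",.5292,-.3447,.09,0)[:4]);m=np.zeros(V.shape,np.uint8);cv2.fillPoly(m,[poly.astype(np.int32)],1);m=cv2.erode(m,np.ones((5,5)))
m=(m&(V>60)).astype(np.uint8)
n,l,s,c=cv2.connectedComponentsWithStats(m)
for k,p0 in(("off",(.5716,-.339,.09)),("sand",(.4876,-.3526,.09))):
    q=proj("top",[[p0[0],p0[1],.035]])[0].round().astype(int);i=l[q[1],q[0]]
    print(k,fit("top",k,(l==i).astype(np.uint8),p0,.004,(437,225,547,335)),s[i])
E
```

```text
t 22.9 p [ 0.4902 -0.351   0.2416] yaw 0.094 tilt [ 0.001 -0.001 -1.   ] grip 0.0749 F [-0.2 -0.9  0.4] j7 0.91
shift [-0.0015 -0.0029  0.0631] roll 0.004
off (array([ 0.57263535, -0.34019691,  0.08076255]), np.float64(0.0391283695523097)) [464 241  48  25 936]
sand (array([ 0.48714665, -0.353763  ,  0.09090908]), np.float64(0.04280828148309864)) [ 469  276   54   36 1527]
```

>>> carry_out(moves=[[-0.0015, -0.003, 0.015, 0.004, 0.075], [-0.0015, -0.003, 0.035, 0.004, 0.075], [-0.0015, -0.003, 0.055, 0.004, 0.075], [-0.0015, -0.003, 0.0635, 0.004, 0.075], [-0.0015, -0.003, 0.0635, 0.004, 0.075], [-0.0015, -0.003, 0.0635, 0.004, 0.075], [-0.0015, -0.003, 0.0635, 0.004, 0.07], [-0.0015, -0.003, 0.0635, 0.004, 0.067]], force=40)

```text
clock: 23.7
tcp_pos: [0.4874, -0.3529, 0.178]
orientation: [2.118, 2.318, 0.001]
contact_force: [-0.9, -0.3, -0.5]
grip_width: 0.0668
gripper_force: 0.0
```

>>> carry_out(moves=[[0, 0, 0, 0, 0.066], [0, 0, 0, 0, 0.064], [0, 0, 0, 0, 0.062], [0, 0, 0, 0, 0.058], [0, 0, 0, 0, 0.054], [0, 0, 0, 0, 0.054], [0, 0, 0, 0, 0.054], [0, 0, 0, 0, 0.054]])

```text
clock: 24.5
tcp_pos: [0.4873, -0.3528, 0.1777]
orientation: [2.119, 2.319, 0.001]
contact_force: [-0.1, 0.7, 5.1]
grip_width: 0.0612
gripper_force: 44.2
```

```bash
python3 -c "
from h import *
go(.5173,-.078,.285,-.096)"
```

```text
t 24.5 p [ 0.4873 -0.3528  0.1777] yaw 0.09 tilt [ 0.001 -0.    -1.   ] grip 0.0612 F [-0.1  0.7  5.1] j7 0.95
shift [ 0.2709  0.0547 -0.1073] roll 0.186
```

>>> carry_out(moves=[[0, 0, -0.02, 0, 0.054], [0, 0, -0.05, 0, 0.054], [0, 0, -0.08, 0, 0.054], [0.02, 0.004, -0.105, 0.01, 0.054], [0.06, 0.012, -0.107, 0.04, 0.054], [0.105, 0.021, -0.107, 0.07, 0.054], [0.15, 0.03, -0.107, 0.1, 0.054], [0.195, 0.039, -0.107, 0.14, 0.054]])

```text
clock: 25.3
tcp_pos: [0.5081, -0.1533, 0.2841]
orientation: [-2.278, -2.163, 0.0]
contact_force: [0.9, 1.3, -0.9]
grip_width: 0.061
gripper_force: 43.8
```

```bash
python3 -c "
from h import *
go(.5173,-.078,.22,-.096)"
```

```text
t 25.3 p [ 0.5081 -0.1533  0.2841] yaw -0.052 tilt [-0.  0. -1.] grip 0.061 F [ 0.9  1.3 -0.9] j7 0.4
shift [0.0756 0.0053 0.0641] roll 0.044
```

>>> carry_out(moves=[[0.03, 0.002, 0, 0.02, 0.054], [0.06, 0.004, 0, 0.035, 0.054], [0.0755, 0.005, 0, 0.044, 0.054], [0.0755, 0.005, 0.015, 0.044, 0.054], [0.0755, 0.005, 0.04, 0.044, 0.054], [0.0755, 0.005, 0.064, 0.044, 0.054], [0.0755, 0.005, 0.064, 0.044, 0.054], [0.0755, 0.005, 0.064, 0.044, 0.054]])

```text
clock: 26.1
tcp_pos: [0.517, -0.08, 0.2202]
orientation: [-2.323, -2.114, 0.002]
contact_force: [0.2, -1.0, -1.0]
grip_width: 0.0615
gripper_force: 43.9
```

>>> carry_out(moves=[[0, 0, 0, 0, 0.054], [0, 0, 0, 0, 0.054], [0, 0, 0.01, 0, 0.054], [0, 0, 0.02, 0, 0.054], [0, 0, 0.025, 0, 0.054], [0, 0, 0.025, 0, 0.054], [0, 0, 0.025, 0, 0.054], [0, 0, 0.025, 0, 0.054]])

```text
clock: 26.9
tcp_pos: [0.5173, -0.0799, 0.1953]
orientation: [2.323, 2.114, 0.0]
contact_force: [-0.4, -0.2, -0.2]
grip_width: 0.0615
gripper_force: 43.9
```

```bash
python3 -c "
from h import *
go(.5173,-.078,.182,-.096)"
```

```text
t 26.9 p [ 0.5173 -0.0799  0.1953] yaw -0.094 tilt [ 0. -0. -1.] grip 0.0615 F [-0.4 -0.2 -0.2] j7 0.31
shift [ 0.0019 -0.0001  0.0133] roll 0.002
```

>>> carry_out(moves=[[0.002, 0, 0.003, 0.002, 0.054], [0.002, 0, 0.007, 0.002, 0.054], [0.002, 0, 0.01, 0.002, 0.054], [0.002, 0, 0.012, 0.002, 0.054], [0.002, 0, 0.0135, 0.002, 0.054], [0.002, 0, 0.0135, 0.002, 0.054], [0.002, 0, 0.0135, 0.002, 0.054], [0.002, 0, 0.0135, 0.002, 0.054]])

```text
clock: 27.7
tcp_pos: [0.5173, -0.0778, 0.1817]
orientation: [2.325, 2.112, 0.0]
contact_force: [-0.1, -0.0, 0.6]
grip_width: 0.0608
gripper_force: 43.9
```

>>> carry_out(moves=[[0, 0, 0, 0, 0.063], [0, 0, 0, 0, 0.067], [0, 0, 0, 0, 0.071], [0, 0, 0, 0, 0.075], [0, 0, -0.01, 0, 0.075], [0, 0, -0.03, 0, 0.075], [0, 0, -0.06, 0, 0.075], [0, 0, -0.09, 0, 0.075]])

```text
clock: 28.5
tcp_pos: [0.5171, -0.0779, 0.273]
orientation: [-2.326, -2.112, 0.001]
contact_force: [-0.5, 0.5, 0.3]
grip_width: 0.0747
gripper_force: 0.0
```

```bash
python3 -c "
from h import *
go(.572,-.3395,.28,.09)"
```

```text
t 28.5 p [ 0.5171 -0.0779  0.273 ] yaw -0.096 tilt [-0.001 -0.    -1.   ] grip 0.0747 F [-0.5  0.5  0.3] j7 0.23
shift [-0.2551  0.0798 -0.007 ] roll -0.186
```

Sanding block is back. Now for the offcut.

>>> carry_out(moves=[[-0.035, 0.011, -0.007, -0.02, 0.055], [-0.08, 0.025, -0.007, -0.05, 0.055], [-0.125, 0.039, -0.007, -0.09, 0.055], [-0.17, 0.053, -0.007, -0.12, 0.055], [-0.21, 0.066, -0.007, -0.15, 0.055], [-0.24, 0.075, -0.007, -0.18, 0.055], [-0.255, 0.08, -0.007, -0.186, 0.055], [-0.255, 0.08, -0.007, -0.186, 0.055]])

```text
clock: 29.3
tcp_pos: [0.572, -0.3414, 0.2792]
orientation: [2.123, 2.314, -0.001]
contact_force: [0.2, 0.0, -0.8]
grip_width: 0.055
gripper_force: 0.0
```

>>> carry_out(moves=[[0, 0, 0, 0, 0.055], [0, 0, 0.015, 0, 0.055], [0, 0, 0.03, 0, 0.055], [0, 0, 0.04, 0, 0.055], [0, 0, 0.04, 0, 0.055], [0, 0, 0.04, 0, 0.055], [0, 0, 0.04, 0, 0.055], [0, 0, 0.04, 0, 0.055]])

```text
clock: 30.1
tcp_pos: [0.5727, -0.3396, 0.2393]
orientation: [2.119, 2.318, 0.0]
contact_force: [-0.2, -0.3, -0.3]
grip_width: 0.0552
gripper_force: 0.0
```

```bash
python3 -c "
from h import *
go(.572,-.3395,.183,.09)"
```

```text
t 30.1 p [ 0.5727 -0.3396  0.2393] yaw 0.09 tilt [ 0.001 -0.001 -1.   ] grip 0.0552 F [-0.2 -0.3 -0.3] j7 0.82
shift [ 0.0002 -0.0008  0.0563] roll -0.0
```

>>> carry_out(moves=[[0, -0.001, 0.015, 0, 0.055], [0, -0.001, 0.035, 0, 0.055], [0, -0.001, 0.05, 0, 0.055], [0, -0.001, 0.0563, 0, 0.055], [0, -0.001, 0.0563, 0, 0.055], [0, -0.001, 0.0563, 0, 0.055], [0, -0.001, 0.0563, 0, 0.05], [0, -0.001, 0.0563, 0, 0.046]])

```text
clock: 30.9
tcp_pos: [0.5718, -0.3396, 0.1832]
orientation: [2.118, 2.318, 0.001]
contact_force: [-0.3, -0.5, 0.1]
grip_width: 0.0459
gripper_force: 0.0
```

>>> carry_out(moves=[[0, 0, 0, 0, 0.043], [0, 0, 0, 0, 0.041], [0, 0, 0, 0, 0.039], [0, 0, 0, 0, 0.036], [0, 0, 0, 0, 0.03], [0, 0, 0, 0, 0.03], [0, 0, 0, 0, 0.03], [0, 0, 0, 0, 0.03]])

```text
clock: 31.7
tcp_pos: [0.5716, -0.3395, 0.1826]
orientation: [2.119, 2.319, 0.0]
contact_force: [-0.4, 0.7, 4.5]
grip_width: 0.0376
gripper_force: 41.3
```

```bash
python3 -c "
from h import *
go(.541,.0875,.29,-.13)"
```

```text
t 31.7 p [ 0.5716 -0.3395  0.1826] yaw 0.09 tilt [ 0. -0. -1.] grip 0.0376 F [-0.4  0.7  4.5] j7 0.85
shift [ 0.428   0.0079 -0.1074] roll 0.22
```

>>> carry_out(moves=[[0, 0, -0.02, 0, 0.03], [0, 0, -0.05, 0, 0.03], [0, 0, -0.085, 0, 0.03], [0.025, 0, -0.105, 0.01, 0.03], [0.065, 0.001, -0.107, 0.03, 0.03], [0.11, 0.002, -0.107, 0.06, 0.03], [0.155, 0.003, -0.107, 0.08, 0.03], [0.2, 0.004, -0.107, 0.1, 0.03]])

```text
clock: 32.5
tcp_pos: [0.5569, -0.138, 0.289]
orientation: [-2.233, -2.209, 0.001]
contact_force: [0.7, 0.4, 0.0]
grip_width: 0.0374
gripper_force: 40.8
```

```bash
python3 -c "
from h import *
go(.541,.0872,.285,-.13)"
```

```text
t 32.5 p [ 0.5569 -0.138   0.289 ] yaw -0.011 tilt [-0.001  0.    -1.   ] grip 0.0374 F [0.7 0.4 0. ] j7 0.4
shift [ 0.2251 -0.0184  0.004 ] roll 0.119
```

>>> carry_out(moves=[[0.045, -0.004, 0, 0.02, 0.03], [0.09, -0.007, 0, 0.05, 0.03], [0.135, -0.011, 0, 0.07, 0.03], [0.175, -0.014, 0, 0.09, 0.03], [0.207, -0.017, 0.004, 0.11, 0.03], [0.225, -0.018, 0.004, 0.119, 0.03], [0.225, -0.018, 0.02, 0.119, 0.03], [0.225, -0.018, 0.04, 0.119, 0.03]])

```text
clock: 33.3
tcp_pos: [0.5418, 0.0866, 0.2492]
orientation: [2.357, 2.076, 0.002]
contact_force: [0.4, -0.8, -0.7]
grip_width: 0.0375
gripper_force: 40.9
```

>>> carry_out(moves=[[0, 0, 0.015, 0, 0.03], [0, 0, 0.03, 0, 0.03], [0, 0, 0.045, 0, 0.03], [0, 0, 0.05, 0, 0.03], [0, 0, 0.05, 0, 0.03], [0, 0, 0.05, 0, 0.03], [0, 0, 0.05, 0, 0.03], [0, 0, 0.05, 0, 0.03]])

```text
clock: 34.1
tcp_pos: [0.5421, 0.0854, 0.2]
orientation: [2.36, 2.073, 0.002]
contact_force: [0.2, -0.7, -1.1]
grip_width: 0.0373
gripper_force: 40.8
```

```bash
python3 -c "
from h import *
go(.541,.0872,.187,-.13)"
```

```text
t 34.1 p [0.5421 0.0854 0.2   ] yaw -0.129 tilt [ 0.001  0.    -1.   ] grip 0.0373 F [ 0.2 -0.7 -1.1] j7 -0.03
shift [ 0.0016 -0.0013  0.013 ] roll 0.001
```

>>> carry_out(moves=[[0.0016, -0.0013, 0.003, 0.001, 0.03], [0.0016, -0.0013, 0.007, 0.001, 0.03], [0.0016, -0.0013, 0.01, 0.001, 0.03], [0.0016, -0.0013, 0.012, 0.001, 0.03], [0.0016, -0.0013, 0.013, 0.001, 0.03], [0.0016, -0.0013, 0.013, 0.001, 0.03], [0.0016, -0.0013, 0.013, 0.001, 0.03], [0.0016, -0.0013, 0.013, 0.001, 0.03]])

```text
clock: 34.9
tcp_pos: [0.5406, 0.087, 0.1866]
orientation: [-2.361, -2.072, 0.0]
contact_force: [-2.5, -0.4, 5.5]
grip_width: 0.0374
gripper_force: 41.4
```

>>> carry_out(moves=[[0, 0, 0, 0, 0.039], [0, 0, 0, 0, 0.043], [0, 0, 0, 0, 0.049], [0, 0, 0, 0, 0.055], [0, 0, -0.01, 0, 0.055], [0, 0, -0.03, 0, 0.055], [0, 0, -0.06, 0, 0.055], [0, 0, -0.09, 0, 0.055]])

```text
clock: 35.7
tcp_pos: [0.5405, 0.0869, 0.2777]
orientation: [-2.361, -2.072, 0.001]
contact_force: [0.2, -0.7, -0.5]
grip_width: 0.055
gripper_force: 0.0
```

>>> carry_out(moves=[[0.01, -0.005, -0.03, 0, 0.055], [0.04, -0.01, -0.06, 0, 0.055], [0.08, -0.015, -0.09, 0, 0.055], [0.12, -0.02, -0.12, 0, 0.055], [0.16, -0.025, -0.12, 0, 0.055], [0.2, -0.03, -0.12, 0, 0.055], [0.24, -0.03, -0.12, 0, 0.055], [0.24, -0.03, -0.12, 0, 0.055]])

```text
clock: 36.5
tcp_pos: [0.5404, 0.336, 0.3966]
orientation: [-2.35, -2.082, -0.003]
contact_force: [0.6, 0.1, -0.2]
grip_width: 0.0549
gripper_force: 0.0
```

```bash
python3 - <<'E'
from h import *
go(.541,.0872,.187,-.13)
for n in('side','top'): cv2.imwrite('pics/'+n+'9.png',r.grab_frame(n)[...,::-1])
f=cv2.imread("pics/top9.png");H,S,V=[a.astype(int) for a in cv2.split(cv2.cvtColor(f,cv2.COLOR_BGR2HSV))]
br=(S>108)&(V<195)&(H<17)|(V<90)
inner=np.zeros(V.shape,bool);inner[252:305,261:394]=1;U=np.arange(640)[None,:]
for k,p0,m in(("off",(.541,.0876,-.13),br&(U<315)),("sand",(.517,-.078,-.1),br&(U>338))):
    mm=cv2.morphologyEx((m&inner).astype(np.uint8),cv2.MORPH_OPEN,np.ones((3,3)));print(k,fit("top",k,mm,p0,.008,(250,240,400,315)),mm.sum())
a=cv2.resize(f[225:330,240:410],(648,400),interpolation=cv2.INTER_CUBIC);cv2.imwrite("pics/f9.png",a)
a,b=[cv2.resize(cv2.imread(f"pics/top{i}.png")[225:335,130:550],(798,209),interpolation=cv2.INTER_CUBIC) for i in(0,9)];cv2.imwrite("pics/f9.png",np.vstack([a,b]))
E
```

```text
t 36.5 p [0.5404 0.336  0.3966] yaw -0.121 tilt [ 0.     0.003 -1.   ] grip 0.0549 F [ 0.6  0.1 -0.2] j7 -0.56
shift [-0.2475  0.0307  0.2088] roll 0.009
off (array([ 0.53989546,  0.08661239, -0.14545343]), np.float64(0.23885350318471338)) 733
sand (array([ 0.51635391, -0.07898717, -0.10933506]), np.float64(0.08161117489475699)) 1452
```

View pics/f9.png

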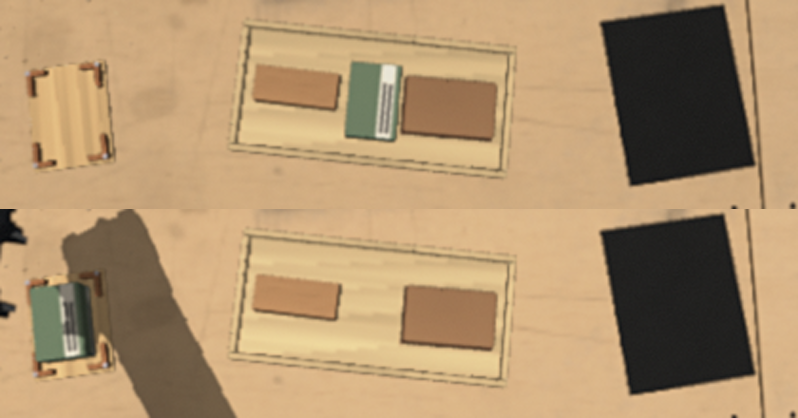

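The before and after crops match: the offcut and the block are back within about 1–2 mm, the box is in the cradle and the mat is empty. The arm is clear of everything.

```bash
python3 -c "
from bench import r
print(r.hand_in())"
```

```text
the job is handed in; nothing more can be done
None
```

The job is done and handed in at about 36.5 s of the 106 s: the screw box stands in the cradle, the offcut and sanding block are back in the tray within about 2 mm of where they started by the camera, and nothing is held.

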